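Hand-cranked tube carousel: mix at speed, then park at the reader

TASK

Take the black knob of the tube carousel's crank and crank clockwise (seen from above) until the carousel itself turns at about 20 turns a minute; keep the carousel between 16 and 24 turns a minute for at least 6 seconds on end to mix the samples, and never let it exceed 30. Then bring it to rest with the red-capped tube squarely in line with the yellow tab of the blue reader, and let go of the knob. Leave the reagent bottle, the tip box and the amber jar standing where they are.

Things in the scene. Friction and masses are not known exactly. Their poses are not given: they have to be found in the camera images.
- mixer: Tube carousel's fixed housing, round, 270 mm across: white base, posts, clear flat lid with its top at 106 mm; solid to the touch: the carousel inside is seen, not reached. Origin: on the vertical axis of carousel and crank, at bench height; +x points to the blue reader block (60 x 80 mm, 111 mm high, 140 to 200 mm from the axis). Yellow tab on lid and reader marks that side. It does not move.
- carousel (a joint): Angle (rad) of the carousel under the lid, grows clockwise seen from above, counts whole turns; 0 and every multiple of 2 pi: red cap exactly at the yellow tab. 20 turns a minute is 2.09 rad/s. White disc 224 mm across with eight tubes; inertia nominally 0.015 kg m2 (hidden, 0.7 to 1.4 times). Bearing drag 0.003 N m per rad/s plus dry friction of a felt shoe, hidden: 0.004 to 0.019 N m.
- crank (a joint): Angle (rad) of the crank relative to the carousel (not to the housing), clockwise positive: slip of the fluid coupling between them, which passes 0.012 N m per rad/s of slip. To hold the carousel at 20 turns a minute the crank must run 1.4 to 2 times as fast (hidden friction); a crank held still brakes the carousel in 1 to 2 s. Let go, the crank is carried along. No end stops.
- red_cap (a point): Centre of the top of the red cap (33 mm across; the seven other caps are blue, 25 mm) on the carousel, 90 mm from the axis, 98 mm above the bench, seen through the lid.
- reader_point (a point): Point under the lid where the red cap's centre must stop: 90 mm from the axis towards the blue reader, 98 mm above the bench, 19 mm inward of the inner end of the yellow tab (tab 30 mm wide, covering 109 to 143 mm from the axis and on over the reader).
- knob_center (a point): Grasp point on the axis of the crank's black knob, 160 mm above the bench. Knob: upright cylinder, 32 mm across, 130 to 183 mm above the bench, 60 mm from the housing's axis, free to swivel on its pin, so a gripper holding it from above keeps its own yaw while going round. Aluminium crank arm below it: 22 mm wide, top at 128 mm; hub over the axis, top at 130 mm.
- reagent: Bystander: loose glass reagent bottle, 70 mm across, 150 mm high, white cap; origin at the centre of its underside.
- tipbox: Bystander: loose blue pipette-tip box, 85 x 120 x 56 mm; origin at the centre of its underside.
- jar: Bystander: loose amber jar, 60 mm across, 80 mm high, black cap; origin at the centre of its underside.

How it is judged (in metres and radians):
On the way, in this order (a step that is already met when the one before it is completed fails the run):
1. the carousel turns clockwise at 16 to 24 turns a minute for 6 s on end (velocity of joint carousel between 1.65 and 2.54 rad/s), for 6 s.
2. the carousel rests with the red cap at the reader's yellow tab (horizontal distance between red_cap and reader_point below 0.016 m and velocity of joint carousel between -0.08 and 0.08 rad/s), for 0.3 s.
At the end, for the whole second after the job is handed in: The carousel is at rest (under 0.05 rad/s) with the red cap's centre within 16 mm (0.18 rad) of the reader point, and the knob is released (horizontal distance between red_cap and reader_point below 0.016 m and velocity of joint carousel between -0.05 and 0.05 rad/s); the robot touches nothing.
It fails at once if the carousel exceeds 30 turns a minute (velocity of joint carousel above 3.15 rad/s or velocity of joint carousel below -3.15 rad/s).
It fails at once if a bystander is shifted by more than 30 mm or tipped (distance of any of reagent, tipbox, jar from where it was at the start of the episode above 0.03 m or angle between any of reagent, tipbox, jar's own z axis and vertical above 0.4 rad).
It also fails if it takes over 58 s, if anything falls off the work surface, if the arm or the gripper's body presses on something with over 40 N, if the wrist force passes 120 N, or if a joint passes its speed limit or range.

ROBOT

A 6-joint arm with a two-finger parallel gripper is mounted at the origin on the work surface. World frame = base frame: x ahead of the robot, y to its left, z up, the work surface at z = 0. Lengths are in m, angles in degrees, forces in N, time in s.
With the tool pointing down it reaches from about 0.375 to 0.975 m from the base axis. Payload 3.8 kg.
Tool frame: the origin (TCP) lies at the very end of the fingers, on their centre line; the grasp point (between the pads) lies 19 mm behind it; z points along the fingers, y is the line along which they close (so a half turn about z gives the same grasp; the last joint's range is limited). The gripper opens to 85 mm and grips with 20 to 120 N. Pads are 22 mm wide; open, the fingers measure 114 mm over their backs; the gripper's body (76 mm by 85 mm) begins 54 mm behind the grasp point. The pads swing forward as they close: fully open they stand 13 mm farther back than shut.
Start: joints at [-73.505, 15.12, 91.902, -0, 72.978, -2.114], TCP at [0.215, -0.64, 0.231] pointing down, gripper open.
Joint ranges: [-150.88, 150.88], [-54.13, 125.18], [17.81, 147.31], [-75.09, 255.09], [0, 152.58], [-146.25, 146.25]. Speed limits (degrees/s): [147.25, 147.25, 180, 180, 180, 180].

INTERFACE

Orientations are given as [roll, pitch, yaw] about the fixed x, y, z axes, in that order (R = Rz(yaw) Ry(pitch) Rx(roll)).
In Python, from station import bot gives the robot as it stands.
- The arm moves only by the tool play_rows, never from a script. Its argument "deltas" is a list of rows, each a list of 7 numbers: the closure, from -1 (fully open) to 1 (shut), then the shift along the tool's x, y, z in mm, then the turn, a rotation vector about the tool's x, y, z in degrees. In form: [[gripper, tx, ty, tz, rx, ry, rz], ...]. A call has 1 to 12 rows; each row shifts and turns the commanded pose from where the row before left it, along the tool's axes as they then stand; what a row does not reach is not made up. A row lasts 1/12 s, in which the tool goes at most 41.7 mm and 7.16 degrees, less where a joint would pass 70% of its speed; a pose out of reach is approached as far as the arm can. A call with a gripper value outside its range is refused whole. The fingers move at their own pace and stop on an object; the grip force is fixed at half the most. Time passes only in rows, so rows that do not move let the fingers close. It gives the time, the measured TCP pose, the force, the opening and the grip force at its end, in the units of the state.
- bot.get_state(): the state, without advancing time (a new reading comes with each control period).
- bot.get_image(name): name is "scene" or "side" or "wrist"; returns the picture (480x640x3 uint8, red, green, blue); there is no depth.
- bot.camera_info(name): a dict with "camera_matrix" (3x3 intrinsics, pixels), "R" (3x3) and "t" (3): a world point X has camera coordinates R X + t. Camera axes: x right, y down, z forward; pixel columns grow to the right and rows downward; lengths in m; the calibration is good to about 2 mm. A picture is of the moment at which its call begins: read the wrist's pose just before it. camera_info takes no time and is no camera call; for the wrist camera it gives the pose at the moment of the call.
- bot.close_job(): hands the job in; it is judged then, once.
The state is a dict: "time": time; "joint_pos": joint angles; "joint_velocities": joint speeds; "joint_torque": joint torques, N m; "tool_pos": TCP position; "tool_rot": TCP orientation; "force": force on the tool from outside, world axes, zero at the start; "ft_torque": the same for the moment, N m; "opening": finger opening in m; "grip_force": force on a finger pad.
Only numpy, scipy, OpenCV 4.12 (cv2) and the standard library are available. Lean on these libraries where they do the work, as an engineer would, in place of code of your own. Each camera call takes 0.05 s, during which the arm holds its last target. There are 200 camera calls.

## Working session

There is one attempt and no reset: what is moved stays moved. The work goes in short steps, Python scripts to look and compute and a tool call to move; the robot and the scene stay as the last step left them, time stands still between calls to the robot, and variables do not carry over. Pictures are saved under pics/ and viewed, at most 10 in all, crops included, and the job is handed in when it is done.

Besides the shell and the picture viewer there is one more tool, called after "Call:" as a command line: name --pt "numbers of a row" for each row, then --argument value for the rest. play_rows: Moves the arm, as the interface text tells. Its arguments: {"type":"object","properties":{"deltas":{"type":"array","items":{"type":"array","items":{"type":"number"}}}},"required":["deltas"]}

```bash
ls; mkdir -p pics
cat > h.py <<'E'
import numpy as np,cv2
from station import bot
def snap(n,f):
    ci=bot.camera_info(n); im=np.array(bot.get_image(n)); cv2.imwrite('pics/'+f,im[:,:,::-1]); return im,ci
def ray(ci,u,v,z):
    K=np.array(ci["camera_matrix"]);R=np.array(ci["R"]);t=np.array(ci["t"])
    d=R.T@np.linalg.inv(K)@[u,v,1]; c=-R.T@t
    return c+d*(z-c[2])/d[2]
def proj(ci,X):
    p=np.array(ci["camera_matrix"])@(np.array(ci["R"])@X+np.array(ci["t"])); return p[:2]/p[2]
E
python3 - <<'E'
from h import *
for n in("scene","side"):
    im,ci=snap(n,n+'0.png'); R=np.array(ci["R"]); print(n,-R.T@np.array(ci["t"]),R[2])
a=cv2.imread('pics/scene0.png');b=cv2.imread('pics/side0.png')
print(bot.get_state())
E
```

```text
pics
scene [ 1.51798358 -0.05056066  1.10181409] [-0.69603472  0.027275   -0.71748989]
side [ 0.40871278 -1.00624184  1.36703139] [ 0.09303187  0.61556399 -0.78257654]
{'time': 0.1, 'joint_pos': array([-7.35045508e+01,  1.51648250e+01,  9.19736491e+01,  1.77928392e-03,
        7.29768255e+01, -2.11419244e+00]), 'joint_velocities': array([-0.14530732, -0.05181662, -0.28792549, -0.06955829,  0.11599301,
        0.03891607]), 'joint_torque': array([-2.11585484e-04, -5.16705537e+01, -3.68591058e+01, -1.39871304e-04,
        6.26776848e-03, -3.87295358e-05]), 'tool_pos': array([ 0.21522696, -0.63907483,  0.23008465]), 'tool_rot': array([-1.79884842e+02, -5.95266251e-03,  1.86091131e+01]), 'force': array([ 0.15062027, -0.77945716,  0.0351817 ]), 'ft_torque': array([-0.01858435,  0.03341282, -0.01838142]), 'grip_force': 0.0, 'opening': 0.0853895549511252}
```

View pics/scene0.png

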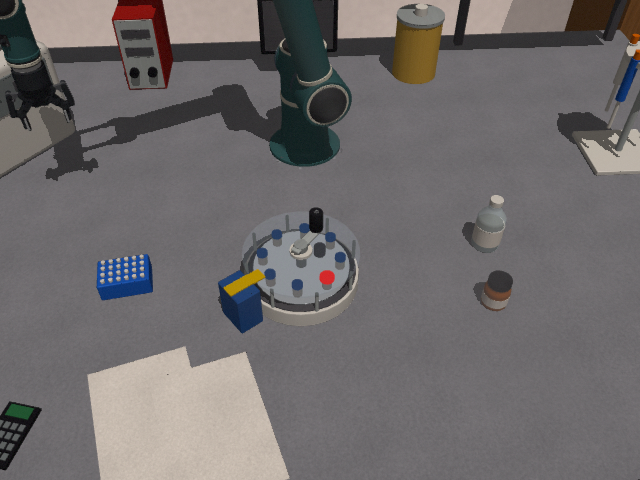

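View pics/side0.png

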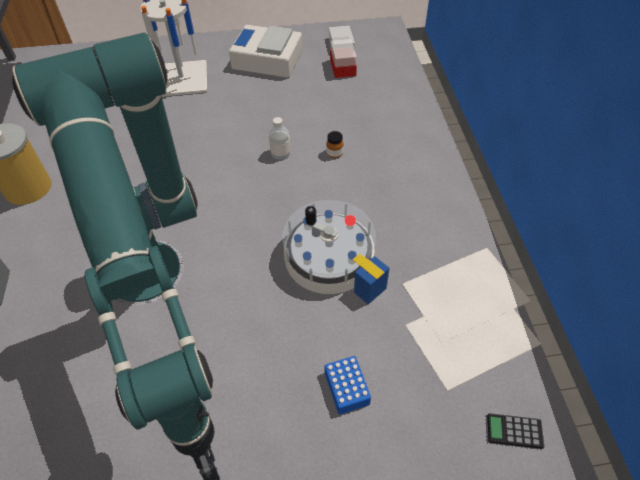

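Scene view: knob at (316,212), hub (300,250), red cap (327,278), yellow tab (243,283), reader in front-left. Side view: knob (311,212), red cap (350,221), tab (369,266). The bottle and jar stand well to +y, the tip box to -y.

```bash
cat >> h.py <<'E'
def blobs(im,which,amin=15):
    h=cv2.cvtColor(im,cv2.COLOR_RGB2HSV); H,S,V=[h[...,i].astype(int) for i in range(3)]
    m={'red':((H<6)|(H>174))&(S>170)&(V>120),'yel':(H>18)&(H<32)&(S>170)&(V>120),'blue':(H>100)&(H<125)&(S>90)&(V>40)}[which].astype(np.uint8)
    n,l,s,c=cv2.connectedComponentsWithStats(m)
    return [(c[i],s[i,4]) for i in range(1,n) if s[i,4]>=amin]
E
python3 - <<'E'
from h import *
for n,w in(("scene",(225,370,190,335)),("side",(275,395,190,305))):
    im=cv2.imread(f'pics/{n}0.png')[:,:,::-1].copy(); ci=bot.camera_info(n)
    x0,x1,y0,y1=w; c=im[y0:y1,x0:x1].copy()
    P=[]
    for k,z in(('red',.098),('yel',.111),('blue',.096)):
        for (u,v),a in blobs(c,k,8):
            p=ray(ci,u+x0,v+y0,z); print(n,k,(u+x0).round(1),(v+y0).round(1),a,p.round(4))
            if k!='yel' and a<150:P.append(p[:2])
    # dark knob
    V=c.max(2); m=(V<45).astype(np.uint8); nn,l,s,cc=cv2.connectedComponentsWithStats(m)
    for i in range(1,nn):
        if s[i,4]>60: print('dark',s[i,:4]+[x0,y0,0,0],s[i,4],ray(ci,cc[i][0]+x0,cc[i][1]+y0,.157).round(4))
E
```

```text
scene red 326.5 276.9 161 [0.6274 0.0235 0.098 ]
scene yel 243.8 282.1 438 [ 0.6436 -0.1572  0.111 ]
scene blue 304.1 227.7 84 [ 0.4653 -0.019   0.096 ]
scene blue 276.3 233.9 84 [ 0.4827 -0.0857  0.096 ]
scene blue 329.9 236.6 91 [0.4994 0.0404 0.096 ]
scene blue 261.5 252.5 92 [ 0.542  -0.1204  0.096 ]
scene blue 339.7 256.7 92 [0.5657 0.058  0.096 ]
scene blue 269.5 273.8 94 [ 0.609  -0.1023  0.096 ]
scene blue 233.4 277.0 137 [ 0.614  -0.1824  0.096 ]
scene blue 296.8 284.1 102 [ 0.643  -0.0427  0.096 ]
scene blue 244.2 308.2 1287 [ 0.7039 -0.1561  0.096 ]
dark [309 208  14  25] 303 [0.5067 0.0062 0.157 ]
dark [255 284  16  19] 62 [ 0.7169 -0.1126  0.157 ]
side red 349.7 220.0 63 [0.6222 0.023  0.098 ]
side yel 368.3 266.0 263 [ 0.6424 -0.1568  0.111 ]
side blue 328.0 213.8 41 [0.5625 0.0584 0.096 ]
side blue 304.5 220.5 10 [0.4898 0.043  0.096 ]
side blue 297.6 237.9 41 [ 0.4621 -0.0188  0.096 ]
side blue 359.8 236.9 42 [ 0.6406 -0.0423  0.096 ]
side blue 306.5 255.5 50 [ 0.4799 -0.085   0.096 ]
side blue 351.4 254.6 39 [ 0.6056 -0.101   0.096 ]
side blue 370.0 282.0 881 [ 0.6398 -0.1994  0.096 ]
side blue 329.1 262.9 47 [ 0.539  -0.1196  0.096 ]
dark [306 207   9  18] 122 [0.5029 0.0041 0.157 ]
```

Call:
play_rows --pt "-1 0 0 0 0 0 6.2" --pt "-1 0 0 0 0 0 6.2" --pt "-1 0 0 0 0 0 6.2" --pt "-1 10 -22 0 0 0 0" --pt "-1 16 -36 0 0 0 0" --pt "-1 16 -36 0 0 0 0" --pt "-1 16 -36 0 0 0 0" --pt "-1 16 -36 0 0 0 0" --pt "-1 16 -36 0 0 0 0" --pt "-1 16 -36 0 0 0 0" --pt "-1 16 -36 0 0 0 0" --pt "-1 16 -36 0 0 0 0"

```text
time: 1.1
tool_pos: [0.3534, -0.3277, 0.2308]
tool_rot: [-180.0, 0.0, -0.0]
force: [1.2, 0.9, -0.8]
opening: 0.0859
grip_force: 0.0
```

Call:
play_rows --pt "-1 16 -36 0 0 0 0" --pt "-1 16 -36 0 0 0 0" --pt "-1 16 -36 0 0 0 0" --pt "-1 16 -36 0 0 0 0" --pt "-1 16 -36 0 0 0 0" --pt "-1 16 -36 0 0 0 0" --pt "-1 16 -36 0 0 0 0" --pt "-1 16 -36 0 0 0 0" --pt "-1 16 -28 0 0 0 0" --pt "-1 7.5 -16.5 0 0 0 0" --pt "-1 0 0 0 0 0 0"

```text
time: 2.02
tool_pos: [0.5057, 0.0061, 0.2309]
tool_rot: [-179.9, 0.0, 0.2]
force: [0.3, 0.7, 0.8]
opening: 0.0855
grip_force: 0.0
```

Run:
```python
from h import *
print(bot.get_state()['tool_pos'])
A=[]
for n in("scene","wrist"):
    im,ci=snap(n,n+'1.png'); A.append(im)
    print(n,proj(ci,np.array([.5045,.005,.183])))
cv2.imwrite('pics/c1.png',np.hstack([A[0][160:360,200:400],A[1][::2,::2][:200]])[:,:,::-1])
cv2.imwrite('pics/c1.png',np.vstack([cv2.resize(A[0][170:340,200:400],(640,544))[:270*2:1][:280],A[1][::2,::2].repeat(1,0) if 0 else cv2.copyMakeBorder(A[1][::2,::2],0,0,0,320,cv2.BORDER_CONSTANT)])[:,:,::-1])
```

```text
[0.50573687 0.0061353  0.2308669 ]
scene [314.96233341 211.24886693]
wrist [322.09270968 276.94965872]
```

View pics/wrist1.png

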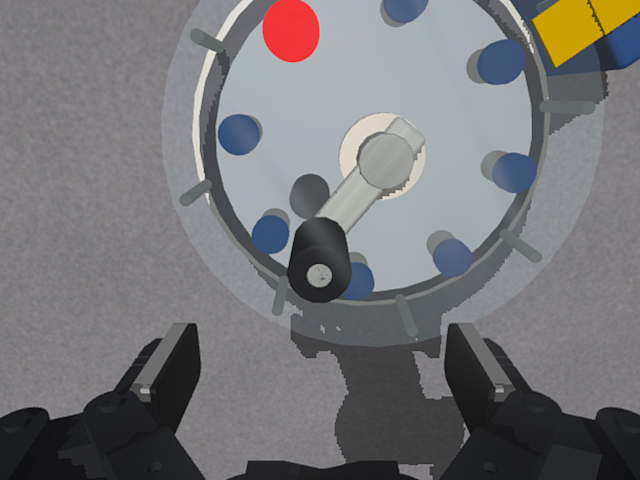

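The wrist view shows the knob's top at (319,275), within 3 px of the prediction, the hub at (388,161), the red cap at (291,30), and the yellow tab top right.

Run:
```python
from h import *
ci=bot.camera_info('wrist')
k=ray(ci,319,275,.183);h=ray(ci,388,161,.130);r=ray(ci,291,30,.098);print(k,h,r)
im=cv2.imread('pics/wrist1.png')[:,:,::-1].copy()
for c in('red','blue','yel'):
    for (u,v),a in blobs(im,c,300): print(c,u.round(),v.round(),a,ray(ci,u,v,.098 if c!='yel' else .111).round(4))
```

```text
[0.50504379 0.00533996 0.183     ] [ 0.55221087 -0.03325095  0.13      ] [0.62332636 0.02213455 0.098     ]
red 291.0 30.0 2810 [0.6234 0.0224 0.098 ]
blue 402.0 9.0 554 [ 0.6342 -0.0419  0.098 ]
blue 622.0 46.0 1489 [ 0.6153 -0.1723  0.098 ]
blue 501.0 62.0 1667 [ 0.6065 -0.1024  0.098 ]
blue 238.0 134.0 1285 [0.5644 0.0567 0.098 ]
blue 518.0 171.0 1086 [ 0.5415 -0.122   0.098 ]
blue 270.0 234.0 1121 [0.4986 0.039  0.098 ]
blue 454.0 265.0 524 [ 0.4768 -0.0874  0.098 ]
blue 359.0 282.0 779 [ 0.4635 -0.0224  0.098 ]
yel 567.0 29.0 2918 [ 0.6226 -0.1316  0.111 ]
yel 614.0 12.0 1086 [ 0.6309 -0.156   0.111 ]
```

Call:
play_rows --pt "-1 0 0 20 0 0 0" --pt "-1 0 0 25 0 0 0" --pt "-1 0 0 25 0 0 0" --pt "-1 0 0 15 0 0 0" --pt "-0.2 0 0 0 0 0 0" --pt "0.1 0 0 0 0 0 0" --pt "0.3 0 0 0 0 0 0" --pt "1 0 0 0 0 0 0" --pt "1 0 0 0 0 0 0" --pt "1 0 0 0 0 0 0"

```text
time: 2.95
tool_pos: [0.5062, 0.0027, 0.1483]
tool_rot: [180.0, -0.2, 0.0]
force: [-1.2, 0.5, 5.8]
opening: 0.0306
grip_force: 59.2
```

Run:
```python
from h import *
s=bot.get_state();print(s['tool_pos'],s['force'],s['opening'],s['grip_force'],s['joint_pos'])
im,ci=snap('wrist','w2.png');im,ci=snap('scene','s2.png')
s=bot.get_state();print(s['tool_pos'],s['force'],s['opening'],s['grip_force'])
```

```text
[0.5061621  0.00269798 0.14826981] [-1.15036049  0.50692422  5.80819671] 0.030639602706404367 59.193763732910156 [-2.51519625e+00  6.17257164e-01  1.17469024e+02  1.49301159e-03
  6.17200351e+01  8.74814910e+01]
[0.50630834 0.00283214 0.14832315] [-0.0298946   1.02815801  5.83676151] 0.03058003476060433 59.216519594192505
```

View pics/w2.png

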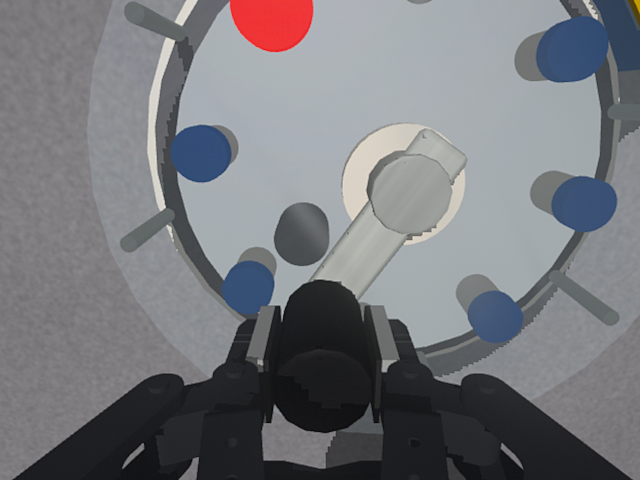

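View pics/s2.png

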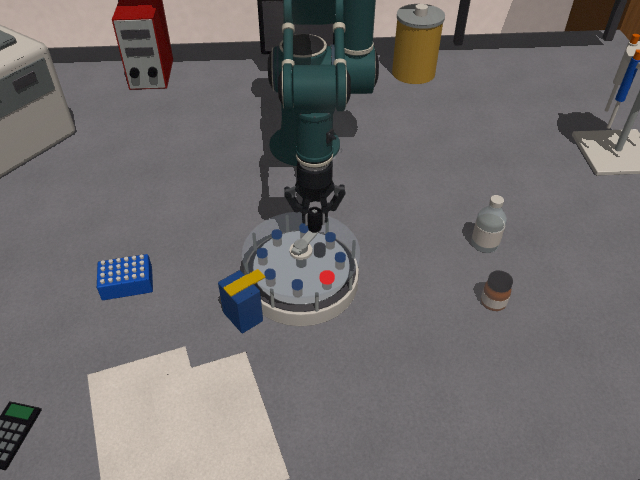

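The grasp holds the knob (opening 30.6 mm, 59 N). Seven caps are visible in the wrist view, and the scene camera sees the cap ring too. The bystanders are untouched.

```bash
cat > crank.py <<'E'
# usage: crank.py rate rate ... (rad/s per row, clockwise +); state in cr.json: phi (rad), px,py residual of rounded command
import sys,json,os,numpy as np
st=json.load(open('cr.json')) if os.path.exists('cr.json') else dict(phi=np.radians(143.5),p=[60*np.cos(np.radians(143.5)),60*np.sin(np.radians(143.5))])
rows=[]
for a in sys.argv[1:]:
    n,_,r=a.rpartition('x')
    for _ in range(int(n or 1)):
        st['phi']-=float(r)/12
        q=60*np.array([np.cos(st['phi']),np.sin(st['phi'])])
        d=np.round(q-st['p'],1); st['p']=(np.array(st['p'])+d).tolist()
        rows.append([1,float(d[0]),float(-d[1]),0,0,0,0])
json.dump(st,open('cr.json','w')); print(rows, np.degrees(st['phi']).round(1))
E
cat > cap.py <<'E'
# measure carousel angle: 0 = red at tab, clockwise positive
from h import *
C=np.array([.5525,-.032]); TAB=np.radians(-54.0)
def meas(n,f):
    im,ci=snap(n,f); out=[]
    for k in('red','blue'):
        for (u,v),a in blobs(im,k,25 if n!='side' else 12):
            p=ray(ci,u,v,.098)[:2]-C; r=np.hypot(*p)
            if .078<r<.102: out.append((k,TAB-np.arctan2(p[1],p[0])))
    b=np.array([x for k,x in out]); m8=np.angle(np.mean(np.exp(8j*b)))/8 if len(b) else None
    red=[x for k,x in out if k=='red']
    th=None
    if red: th=m8+np.round((red[0]-m8)/(np.pi/4))*np.pi/4
    return m8,th,red,len(b)
if __name__=='__main__':
    import sys
    for n in sys.argv[1:] or ['scene']:
        t=bot.get_state()['time']; print(n,t,*meas(n,f'm_{n}_{t:.2f}.png'))
    s=bot.get_state(); print(s['tool_pos'].round(4),s['force'].round(1),np.degrees(np.arctan2(*(s['tool_pos'][:2]-C)[::-1])).round(1),(np.hypot(*(s['tool_pos'][:2]-C))).round(4))
E
python3 - <<'E'
from cap import *
for n,f in(('scene','s2.png'),('wrist','w2.png')):
    im=cv2.imread('pics/'+f)[:,:,::-1].copy(); ci=bot.camera_info(n)
    for k in('red','blue'):
        for (u,v),a in blobs(im,k,25):
            p=ray(ci,u,v,.098)[:2]-C
            if np.hypot(*p)<.12: print(n,k,np.hypot(*p).round(4),(TAB-np.arctan2(p[1],p[0])).round(3),a)
E
python3 crank.py .3 .6 .9 1.2 1.5 1.8 2 2.2 2.4 2.6 2.8 3
```

```text
scene red 0.0932 -1.58 161
scene blue 0.0854 -3.961 70
scene blue 0.0863 1.53 84
scene blue 0.0884 -3.129 91
scene blue 0.0887 0.725 92
scene blue 0.091 -2.347 89
scene blue 0.0911 -0.067 94
scene blue 0.0928 -0.826 102
wrist red 0.0856 -1.65 3422
wrist blue 0.094 -0.021 5715
wrist blue 0.0904 -2.376 2689
wrist blue 0.0862 0.752 2790
wrist blue 0.0893 -3.145 2122
wrist blue 0.0864 1.556 2148
[[1, 0.9, -1.2, 0, 0, 0, 0], [1, 1.9, -2.3, 0, 0, 0, 0], [1, 3.1, -3.3, 0, 0, 0, 0], [1, 4.4, -4.0, 0, 0, 0, 0], [1, 6.1, -4.4, 0, 0, 0, 0], [1, 8.0, -4.2, 0, 0, 0, 0], [1, 9.4, -3.2, 0, 0, 0, 0], [1, 10.9, -1.6, 0, 0, 0, 0], [1, 12.0, 0.5, 0, 0, 0, 0], [1, 12.6, 3.2, 0, 0, 0, 0], [1, 12.4, 6.4, 0, 0, 0, 0], [1, 11.3, 9.8, 0, 0, 0, 0]] 41.8
```

Call:
play_rows --pt "1 0.9 -1.2 0 0 0 0" --pt "1 1.9 -2.3 0 0 0 0" --pt "1 3.1 -3.3 0 0 0 0" --pt "1 4.4 -4.0 0 0 0 0" --pt "1 6.1 -4.4 0 0 0 0" --pt "1 8.0 -4.2 0 0 0 0" --pt "1 9.4 -3.2 0 0 0 0" --pt "1 10.9 -1.6 0 0 0 0" --pt "1 12.0 0.5 0 0 0 0" --pt "1 12.6 3.2 0 0 0 0" --pt "1 12.4 6.4 0 0 0 0" --pt "1 11.3 9.8 0 0 0 0"

```text
time: 4.05
tool_pos: [0.6004, 0.0083, 0.1483]
tool_rot: [-179.9, -0.3, 0.1]
force: [0.2, 0.4, 6.6]
opening: 0.0308
grip_force: 59.3
```

```bash
python3 cap.py scene; python3 crank.py 12x3.2
```

```text
scene 4.05 0.0796235259558788 -1.4911728008390177 [np.float64(-1.4709707617924752)] 6
[0.6024 0.0058 0.1484] [5.4 0.7 5.1] 37.1 0.0626
[[1, 8.9, 13.2, 0, 0, 0, 0], [1, 5.2, 15.1, 0, 0, 0, 0], [1, 1.0, 15.9, 0, 0, 0, 0], [1, -3.2, 15.6, 0, 0, 0, 0], [1, -7.3, 14.3, 0, 0, 0, 0], [1, -10.7, 11.8, 0, 0, 0, 0], [1, -13.5, 8.5, 0, 0, 0, 0], [1, -15.2, 4.8, 0, 0, 0, 0], [1, -15.9, 0.5, 0, 0, 0, 0], [1, -15.6, -3.7, 0, 0, 0, 0], [1, -14.0, -7.6, 0, 0, 0, 0], [1, -11.5, -11.1, 0, 0, 0, 0]] -141.5
```

Call:
play_rows --pt "1 8.9 13.2 0 0 0 0" --pt "1 5.2 15.1 0 0 0 0" --pt "1 1.0 15.9 0 0 0 0" --pt "1 -3.2 15.6 0 0 0 0" --pt "1 -7.3 14.3 0 0 0 0" --pt "1 -10.7 11.8 0 0 0 0" --pt "1 -13.5 8.5 0 0 0 0" --pt "1 -15.2 4.8 0 0 0 0" --pt "1 -15.9 0.5 0 0 0 0" --pt "1 -15.6 -3.7 0 0 0 0" --pt "1 -14.0 -7.6 0 0 0 0" --pt "1 -11.5 -11.1 0 0 0 0"

```text
time: 5.1
tool_pos: [0.5082, -0.0692, 0.1483]
tool_rot: [-179.9, -0.4, -0.1]
force: [9.2, 7.6, 2.6]
opening: 0.0308
grip_force: 59.9
```

```bash
python3 cap.py scene scene; python3 crank.py 12x3.2
```

```text
scene 5.1 0.10986080368976876 -0.6755373597076795 [np.float64(-0.6991611248531465)] 7
scene 5.15 0.1617968154788958 -0.6236013479185525 [np.float64(-0.6493833136288607)] 7
[ 0.5077 -0.0682  0.1483] [5.4 4.1 3.1] -141.1 0.0576
[[1, -8.1, -13.7, 0, 0, 0, 0], [1, -4.3, -15.4, 0, 0, 0, 0], [1, -0.1, -15.9, 0, 0, 0, 0], [1, 4.2, -15.4, 0, 0, 0, 0], [1, 8.0, -13.8, 0, 0, 0, 0], [1, 11.4, -11.2, 0, 0, 0, 0], [1, 13.9, -7.7, 0, 0, 0, 0], [1, 15.5, -3.9, 0, 0, 0, 0], [1, 16.0, 0.4, 0, 0, 0, 0], [1, 15.3, 4.6, 0, 0, 0, 0], [1, 13.5, 8.5, 0, 0, 0, 0], [1, 10.8, 11.7, 0, 0, 0, 0]] -324.9
```

Call:
play_rows --pt "1 -8.1 -13.7 0 0 0 0" --pt "1 -4.3 -15.4 0 0 0 0" --pt "1 -0.1 -15.9 0 0 0 0" --pt "1 4.2 -15.4 0 0 0 0" --pt "1 8.0 -13.8 0 0 0 0" --pt "1 11.4 -11.2 0 0 0 0" --pt "1 13.9 -7.7 0 0 0 0" --pt "1 15.5 -3.9 0 0 0 0" --pt "1 16.0 0.4 0 0 0 0" --pt "1 15.3 4.6 0 0 0 0" --pt "1 13.5 8.5 0 0 0 0" --pt "1 10.8 11.7 0 0 0 0"

```text
time: 6.2
tool_pos: [0.6049, 0.0025, 0.1483]
tool_rot: [-179.9, -0.3, 0.1]
force: [0.1, 1.2, 8.2]
opening: 0.0308
grip_force: 60.7
```

```bash
python3 cap.py scene scene
cat > fit.py <<'E'
import numpy as np
from scipy.optimize import least_squares
# D: measurements (t,theta unwrapped); S: crank segments (t0,t1,rate)
def sim(J,f,S,T,w=0.,th=0.,dt=.002,lag=.04):
    t=S[0][0]; out=[]; ws=[]; i=0
    for x in T:
        while t<x:
            c=0.
            for a,b,r in S:
                if a<=t-lag<b: c=r
            tau=.012*(c-w)-.003*w
            if w==0 and abs(tau)<=f: acc=0.
            else:
                s=np.sign(w) if w else np.sign(tau)
                acc=(tau-s*f)/J
            nw=w+acc*dt
            if w*nw<0: nw=0.
            w=nw; th+=w*dt; t+=dt
        out.append(th); ws.append(w)
    return np.array(out),np.array(ws)
E
cat > run.py <<'E'
from fit import *
import json
S=json.load(open('S.json')); D=np.array(json.load(open('D.json')))
r=least_squares(lambda p:sim(p[0]*.01,p[1]*.01,S,D[:,0],th=D[0,1])[0]-D[:,1],[1.5,1.],bounds=([.9,.3],[2.3,2.2]),diff_step=.02)
th,w=sim(r.x[0]*.01,r.x[1]*.01,S,D[:,0],th=D[0,1])
print('J,f',r.x*.01,'res',(th-D[:,1]).round(3)[-6:],'w',w[-4:].round(2),'steady crank for 2.09',2.09*1.25+r.x[1]/1.2)
E
python3 - <<'E'
import json
S=[];t=2.05+1.0
# first call began 3.05 (after 2 images)
for r in [.3,.6,.9,1.2,1.5,1.8,2,2.2,2.4,2.6,2.8,3]: S.append([t,t+1/12,r]); t+=1/12
S=[[a,b,r] for a,b,r in S]
S.append([4.10,5.10,3.2]);S.append([5.20,6.20,3.2])
json.dump(S,open('S.json','w'))
E
```

```text
scene 6.2 -0.2118914311641544 0.5735067322332938 [np.float64(0.5266669091767873)] 7
scene 6.25 -0.15855079947950046 0.6268473639179478 [np.float64(0.5976409312197462)] 7
[0.606  0.0007 0.1484] [4.5 2.8 6.1] 31.4 0.0627
```

```bash
echo '[[3.05,-1.60],[4.05,-1.491],[5.1,-0.6755],[5.15,-0.6236],[6.2,0.5735],[6.25,0.6268]]' > D.json; python3 run.py; python3 crank.py 12x3.6
```

```text
J,f [0.01332971 0.01573127] res [ 0.    -0.009 -0.002  0.002 -0.006  0.006] w [1.13 1.12 1.31 1.29] steady crank for 2.09 3.9234388715596467
[[1, 8.0, 16.0, 0, 0, 0, 0], [1, 2.9, 17.7, 0, 0, 0, 0], [1, -2.4, 17.8, 0, 0, 0, 0], [1, -7.6, 16.2, 0, 0, 0, 0], [1, -12.1, 13.3, 0, 0, 0, 0], [1, -15.4, 9.1, 0, 0, 0, 0], [1, -17.5, 4.2, 0, 0, 0, 0], [1, -17.9, -1.2, 0, 0, 0, 0], [1, -16.7, -6.4, 0, 0, 0, 0], [1, -14.1, -11.1, 0, 0, 0, 0], [1, -10.2, -14.8, 0, 0, 0, 0], [1, -5.4, -17.1, 0, 0, 0, 0]] -531.2
```

Call:
play_rows --pt "1 8.0 16.0 0 0 0 0" --pt "1 2.9 17.7 0 0 0 0" --pt "1 -2.4 17.8 0 0 0 0" --pt "1 -7.6 16.2 0 0 0 0" --pt "1 -12.1 13.3 0 0 0 0" --pt "1 -15.4 9.1 0 0 0 0" --pt "1 -17.5 4.2 0 0 0 0" --pt "1 -17.9 -1.2 0 0 0 0" --pt "1 -16.7 -6.4 0 0 0 0" --pt "1 -14.1 -11.1 0 0 0 0" --pt "1 -10.2 -14.8 0 0 0 0" --pt "1 -5.4 -17.1 0 0 0 0"

```text
time: 7.3
tool_pos: [0.4959, -0.0415, 0.1484]
tool_rot: [-180.0, -0.5, -0.1]
force: [11.1, 1.5, 0.3]
opening: 0.0307
grip_force: 60.2
```

```bash
python3 cap.py scene; python3 crank.py 12x4.1
```

```text
scene 7.3 -0.22684935935931488 None [] 7
[ 0.4958 -0.039   0.1483] [5.6 3.2 3.8] -172.9 0.0572
[[1, 0.4, -20.4, 0, 0, 0, 0], [1, 7.1, -19.1, 0, 0, 0, 0], [1, 13.2, -15.6, 0, 0, 0, 0], [1, 17.6, -10.3, 0, 0, 0, 0], [1, 20.0, -3.8, 0, 0, 0, 0], [1, 20.2, 3.1, 0, 0, 0, 0], [1, 17.9, 9.7, 0, 0, 0, 0], [1, 13.7, 15.2, 0, 0, 0, 0], [1, 7.8, 18.8, 0, 0, 0, 0], [1, 1.0, 20.4, 0, 0, 0, 0], [1, -5.9, 19.6, 0, 0, 0, 0], [1, -12.0, 16.4, 0, 0, 0, 0]] -766.1
```

Call:
play_rows --pt "1 0.4 -20.4 0 0 0 0" --pt "1 7.1 -19.1 0 0 0 0" --pt "1 13.2 -15.6 0 0 0 0" --pt "1 17.6 -10.3 0 0 0 0" --pt "1 20.0 -3.8 0 0 0 0" --pt "1 20.2 3.1 0 0 0 0" --pt "1 17.9 9.7 0 0 0 0" --pt "1 13.7 15.2 0 0 0 0" --pt "1 7.8 18.8 0 0 0 0" --pt "1 1.0 20.4 0 0 0 0" --pt "1 -5.9 19.6 0 0 0 0" --pt "1 -12.0 16.4 0 0 0 0"

```text
time: 8.35
tool_pos: [0.5955, -0.0767, 0.1482]
tool_rot: [-179.9, -0.0, -0.0]
force: [-7.0, 7.1, 13.5]
opening: 0.0304
grip_force: 61.6
```

```bash
python3 cap.py scene
cat > add.py <<'E'
# add.py t0 rate nrows t theta
import sys,json
a=list(map(float,sys.argv[1:]))
S=json.load(open('S.json'));D=json.load(open('D.json'))
S.append([a[0],a[0]+a[2]/12,a[1]]);D.append(a[3:5])
json.dump(S,open('S.json','w'));json.dump(D,open('D.json','w'))
E
python3 add.py 6.3 3.6 12 7.3 2.129; python3 run.py; python3 crank.py 12x4.1
```

```text
scene 8.35 0.0751216405550073 -2.2810728496373374 [np.float64(-2.248832290413997)] 8
[ 0.5925 -0.0789  0.1483] [-4.5 -0.1  8.9] -49.5 0.0616
J,f [0.01599357 0.01420901] res [-0.007 -0.016 -0.012  0.009  0.023 -0.011] w [1.11 1.34 1.33 1.61] steady crank for 2.09 3.796583925171457
[[1, -16.9, 11.5, 0, 0, 0, 0], [1, -19.8, 5.1, 0, 0, 0, 0], [1, -20.3, -1.8, 0, 0, 0, 0], [1, -18.5, -8.5, 0, 0, 0, 0], [1, -14.7, -14.2, 0, 0, 0, 0], [1, -9.0, -18.3, 0, 0, 0, 0], [1, -2.4, -20.3, 0, 0, 0, 0], [1, 4.6, -19.8, 0, 0, 0, 0], [1, 10.9, -17.3, 0, 0, 0, 0], [1, 16.1, -12.5, 0, 0, 0, 0], [1, 19.4, -6.4, 0, 0, 0, 0], [1, 20.4, 0.4, 0, 0, 0, 0]] -1001.0
```

Call:
play_rows --pt "1 -16.9 11.5 0 0 0 0" --pt "1 -19.8 5.1 0 0 0 0" --pt "1 -20.3 -1.8 0 0 0 0" --pt "1 -18.5 -8.5 0 0 0 0" --pt "1 -14.7 -14.2 0 0 0 0" --pt "1 -9.0 -18.3 0 0 0 0" --pt "1 -2.4 -20.3 0 0 0 0" --pt "1 4.6 -19.8 0 0 0 0" --pt "1 10.9 -17.3 0 0 0 0" --pt "1 16.1 -12.5 0 0 0 0" --pt "1 19.4 -6.4 0 0 0 0" --pt "1 20.4 0.4 0 0 0 0"

```text
time: 9.4
tool_pos: [0.5657, 0.0278, 0.1482]
tool_rot: [-179.9, -0.1, 0.1]
force: [0.4, -2.2, 10.3]
opening: 0.0308
grip_force: 61.5
```

```bash
python3 cap.py scene; python3 add.py 7.35 4.1 12 8.35 4.002; python3 run.py; python3 crank.py 12x4
```

```text
scene 9.4 -0.15431620790311443 -0.15431620790311443 [np.float64(-0.18409922536729184)] 7
[0.5698 0.0266 0.1484] [5.8 3.8 4.8] 73.5 0.0611
J,f [0.01656914 0.01390852] res [-0.019 -0.015  0.009  0.023 -0.001 -0.006] w [1.35 1.34 1.62 2.  ] steady crank for 2.09 3.7715431662172376
[[1, 18.6, 7.0, 0, 0, 0, 0], [1, 15.3, 12.7, 0, 0, 0, 0], [1, 10.4, 17.0, 0, 0, 0, 0], [1, 4.2, 19.4, 0, 0, 0, 0], [1, -2.4, 19.8, 0, 0, 0, 0], [1, -8.8, 17.9, 0, 0, 0, 0], [1, -14.1, 14.0, 0, 0, 0, 0], [1, -17.9, 8.7, 0, 0, 0, 0], [1, -19.8, 2.3, 0, 0, 0, 0], [1, -19.4, -4.3, 0, 0, 0, 0], [1, -17.0, -10.4, 0, 0, 0, 0], [1, -12.6, -15.4, 0, 0, 0, 0]] -1230.2
```

Call:
play_rows --pt "1 18.6 7.0 0 0 0 0" --pt "1 15.3 12.7 0 0 0 0" --pt "1 10.4 17.0 0 0 0 0" --pt "1 4.2 19.4 0 0 0 0" --pt "1 -2.4 19.8 0 0 0 0" --pt "1 -8.8 17.9 0 0 0 0" --pt "1 -14.1 14.0 0 0 0 0" --pt "1 -17.9 8.7 0 0 0 0" --pt "1 -19.8 2.3 0 0 0 0" --pt "1 -19.4 -4.3 0 0 0 0" --pt "1 -17.0 -10.4 0 0 0 0" --pt "1 -12.6 -15.4 0 0 0 0"

```text
time: 10.45
tool_pos: [0.503, -0.0617, 0.1483]
tool_rot: [-179.9, -0.5, -0.1]
force: [12.1, 8.8, 0.8]
opening: 0.0311
grip_force: 61.0
```

```bash
python3 cap.py scene; python3 add.py 8.4 4.1 12 9.4 6.129; python3 run.py; python3 crank.py 12x4
```

```text
scene 10.45 -0.2501801230401376 2.1060143671522074 [np.float64(2.1690181009701277)] 8
[ 0.5018 -0.059   0.1483] [5.4 5.9 4.1] -152.0 0.0574
J,f [0.01650254 0.01394119] res [-0.015  0.009  0.023 -0.002 -0.008  0.001] w [1.34 1.62 2.   2.16] steady crank for 2.09 3.774265810578005
[[1, -6.9, -18.6, 0, 0, 0, 0], [1, -0.4, -19.9, 0, 0, 0, 0], [1, 6.1, -19.0, 0, 0, 0, 0], [1, 12.0, -15.9, 0, 0, 0, 0], [1, 16.5, -11.1, 0, 0, 0, 0], [1, 19.2, -5.1, 0, 0, 0, 0], [1, 19.9, 1.5, 0, 0, 0, 0], [1, 18.3, 7.9, 0, 0, 0, 0], [1, 14.6, 13.5, 0, 0, 0, 0], [1, 9.5, 17.5, 0, 0, 0, 0], [1, 3.2, 19.7, 0, 0, 0, 0], [1, -3.4, 19.6, 0, 0, 0, 0]] -1459.3
```

Call:
play_rows --pt "1 -6.9 -18.6 0 0 0 0" --pt "1 -0.4 -19.9 0 0 0 0" --pt "1 6.1 -19.0 0 0 0 0" --pt "1 12.0 -15.9 0 0 0 0" --pt "1 16.5 -11.1 0 0 0 0" --pt "1 19.2 -5.1 0 0 0 0" --pt "1 19.9 1.5 0 0 0 0" --pt "1 18.3 7.9 0 0 0 0" --pt "1 14.6 13.5 0 0 0 0" --pt "1 9.5 17.5 0 0 0 0" --pt "1 3.2 19.7 0 0 0 0" --pt "1 -3.4 19.6 0 0 0 0"

```text
time: 11.5
tool_pos: [0.6116, -0.0535, 0.1482]
tool_rot: [180.0, -0.2, 0.1]
force: [-5.4, 2.8, 12.3]
opening: 0.0306
grip_force: 61.9
```

```bash
python3 cap.py scene; python3 add.py 9.45 4 12 10.45 8.389; python3 run.py; python3 crank.py 12x4
```

```text
scene 11.5 -0.3490747702596485 -1.919871097054545 [np.float64(-1.9096751134039147)] 6
[ 0.6098 -0.0569  0.1483] [-0.1 -2.1  8.2] -23.5 0.0625
J,f [0.01723572 0.01360881] res [ 0.004  0.018  0.     0.001  0.019 -0.016] w [1.62 2.01 2.17 2.18] steady crank for 2.09 3.7465672455906556
[[1, -9.6, 17.4, 0, 0, 0, 0], [1, -14.8, 13.3, 0, 0, 0, 0], [1, -18.3, 7.8, 0, 0, 0, 0], [1, -19.9, 1.3, 0, 0, 0, 0], [1, -19.2, -5.3, 0, 0, 0, 0], [1, -16.4, -11.2, 0, 0, 0, 0], [1, -11.8, -16.0, 0, 0, 0, 0], [1, -6.0, -19.0, 0, 0, 0, 0], [1, 0.6, -19.9, 0, 0, 0, 0], [1, 7.0, -18.6, 0, 0, 0, 0], [1, 12.8, -15.3, 0, 0, 0, 0], [1, 17.1, -10.2, 0, 0, 0, 0]] -1688.5
```

Call:
play_rows --pt "1 -9.6 17.4 0 0 0 0" --pt "1 -14.8 13.3 0 0 0 0" --pt "1 -18.3 7.8 0 0 0 0" --pt "1 -19.9 1.3 0 0 0 0" --pt "1 -19.2 -5.3 0 0 0 0" --pt "1 -16.4 -11.2 0 0 0 0" --pt "1 -11.8 -16.0 0 0 0 0" --pt "1 -6.0 -19.0 0 0 0 0" --pt "1 0.6 -19.9 0 0 0 0" --pt "1 7.0 -18.6 0 0 0 0" --pt "1 12.8 -15.3 0 0 0 0" --pt "1 17.1 -10.2 0 0 0 0"

```text
time: 12.55
tool_pos: [0.5318, 0.0238, 0.1483]
tool_rot: [180.0, -0.2, 0.1]
force: [2.0, -4.5, 6.9]
opening: 0.0307
grip_force: 61.6
```

```bash
python3 cap.py scene; python3 add.py 10.5 4 12 11.5 10.646; python3 crank.py 12x4
```

```text
scene 12.55 0.33088730730599497 0.33088730730599497 [np.float64(0.2950717357975676)] 7
[0.5354 0.025  0.1483] [3.8 4.  7.3] 106.7 0.0595
[[1, 19.5, -4.2, 0, 0, 0, 0], [1, 19.7, 2.5, 0, 0, 0, 0], [1, 17.9, 8.8, 0, 0, 0, 0], [1, 13.9, 14.2, 0, 0, 0, 0], [1, 8.6, 18.0, 0, 0, 0, 0], [1, 2.2, 19.8, 0, 0, 0, 0], [1, -4.3, 19.4, 0, 0, 0, 0], [1, -10.5, 16.9, 0, 0, 0, 0], [1, -15.5, 12.6, 0, 0, 0, 0], [1, -18.7, 6.8, 0, 0, 0, 0], [1, -19.9, 0.3, 0, 0, 0, 0], [1, -18.9, -6.2, 0, 0, 0, 0]] -1917.7
```

Call:
play_rows --pt "1 19.5 -4.2 0 0 0 0" --pt "1 19.7 2.5 0 0 0 0" --pt "1 17.9 8.8 0 0 0 0" --pt "1 13.9 14.2 0 0 0 0" --pt "1 8.6 18.0 0 0 0 0" --pt "1 2.2 19.8 0 0 0 0" --pt "1 -4.3 19.4 0 0 0 0" --pt "1 -10.5 16.9 0 0 0 0" --pt "1 -15.5 12.6 0 0 0 0" --pt "1 -18.7 6.8 0 0 0 0" --pt "1 -19.9 0.3 0 0 0 0" --pt "1 -18.9 -6.2 0 0 0 0"

```text
time: 13.6
tool_pos: [0.5262, -0.0846, 0.1483]
tool_rot: [-179.7, -0.3, -0.2]
force: [7.5, 14.2, 7.4]
opening: 0.0307
grip_force: 61.6
```

```bash
python3 cap.py scene;python3 add.py 11.55 4 12 12.55 12.897; python3 crank.py 12x4
```

```text
scene 13.6 0.2675371082580205 -3.6594537087292207 [np.float64(-3.635041617240722)] 8
[ 0.5235 -0.0826  0.1483] [1.1 8.5 8.4] -119.8 0.0584
[[1, -15.8, -12.0, 0, 0, 0, 0], [1, -11.0, -16.6, 0, 0, 0, 0], [1, -5.0, -19.3, 0, 0, 0, 0], [1, 1.5, -19.8, 0, 0, 0, 0], [1, 8.0, -18.3, 0, 0, 0, 0], [1, 13.5, -14.6, 0, 0, 0, 0], [1, 17.6, -9.4, 0, 0, 0, 0], [1, 19.7, -3.1, 0, 0, 0, 0], [1, 19.6, 3.5, 0, 0, 0, 0], [1, 17.3, 9.7, 0, 0, 0, 0], [1, 13.3, 14.8, 0, 0, 0, 0], [1, 7.7, 18.4, 0, 0, 0, 0]] -2146.9
```

Call:
play_rows --pt "1 -15.8 -12.0 0 0 0 0" --pt "1 -11.0 -16.6 0 0 0 0" --pt "1 -5.0 -19.3 0 0 0 0" --pt "1 1.5 -19.8 0 0 0 0" --pt "1 8.0 -18.3 0 0 0 0" --pt "1 13.5 -14.6 0 0 0 0" --pt "1 17.6 -9.4 0 0 0 0" --pt "1 19.7 -3.1 0 0 0 0" --pt "1 19.6 3.5 0 0 0 0" --pt "1 17.3 9.7 0 0 0 0" --pt "1 13.3 14.8 0 0 0 0" --pt "1 7.7 18.4 0 0 0 0"

```text
time: 14.65
tool_pos: [0.6143, -0.0189, 0.1483]
tool_rot: [-180.0, -0.2, 0.1]
force: [-2.6, -0.5, 9.9]
opening: 0.0307
grip_force: 62.4
```

```bash
python3 cap.py scene;python3 add.py 12.6 4 12 13.6 15.190; python3 add.py 13.65 4 12 14.65 17.44; python3 run.py
python3 - <<'E'
from fit import *
import json
S=json.load(open('S.json'))
for J,f in((.0165,.0139),(.0175,.0135)):
  for n in range(0,14):
    # n rows more at 4 from 14.70 then ramp 2 and 0
    t=14.7+n/12
    s=S+[[14.7,t,4.],[t,t+1/12,2.7],[t+1/12,t+2/12,1.3]]
    th,w=sim(J,f,s,[14.65,20.],th=-1.6)
    print(J,n,(th[1]-th[0]).round(3))
E
```

```text
scene 14.65 0.16887290270075944 -1.4019234240941372 [np.float64(-1.3980141906192123)] 6
[ 0.6148 -0.023   0.1483] [ 4.7 -1.8  6. ] 8.3 0.0629
J,f [0.01791809 0.01333318] res [ 0.024  0.001  0.     0.012 -0.017 -0.001] w [2.2  2.21 2.21 2.21] steady crank for 2.09 3.7235984053569213
0.0165 0 1.432
0.0165 1 1.616
0.0165 2 1.801
0.0165 3 1.986
0.0165 4 2.171
0.0165 5 2.356
0.0165 6 2.542
0.0165 7 2.729
0.0165 8 2.915
0.0165 9 3.101
0.0165 10 3.288
0.0165 11 3.475
0.0165 12 3.663
0.0165 13 3.85
0.0175 0 1.542
0.0175 1 1.728
0.0175 2 1.915
0.0175 3 2.103
0.0175 4 2.29
0.0175 5 2.478
0.0175 6 2.666
0.0175 7 2.855
0.0175 8 3.043
0.0175 9 3.232
0.0175 10 3.421
0.0175 11 3.611
0.0175 12 3.8
0.0175 13 3.99
```

```bash
python3 crank.py 2 10x0|cut -c1-120
```

```text
[[1, 1.4, 9.9, 0, 0, 0, 0], [1, 0.0, -0.0, 0, 0, 0, 0], [1, 0.0, -0.0, 0, 0, 0, 0], [1, 0.0, -0.0, 0, 0, 0, 0], [1, 0.0,
```

Call:
play_rows --pt "1 1.4 9.9 0 0 0 0" --pt "1 0 0 0 0 0 0" --pt "1 0 0 0 0 0 0" --pt "1 0 0 0 0 0 0" --pt "1 0 0 0 0 0 0" --pt "1 0 0 0 0 0 0" --pt "1 0 0 0 0 0 0" --pt "1 0 0 0 0 0 0" --pt "1 0 0 0 0 0 0" --pt "1 0 0 0 0 0 0" --pt "1 0 0 0 0 0 0" --pt "1 0 0 0 0 0 0"

```text
time: 15.7
tool_pos: [0.6153, -0.0295, 0.1483]
tool_rot: [180.0, -0.3, 0.0]
force: [4.5, 0.9, 5.3]
opening: 0.0306
grip_force: 62.3
```

```bash
python3 cap.py scene scene side wrist
```

```text
scene 15.7 -0.01135756227508928 -0.01135756227508928 [np.float64(-0.05994138273005156)] 6
scene 15.75 0.012437808625380534 0.012437808625380534 [np.float64(-0.032665124389552824)] 6
side 15.8 0.026670605856220844 0.026670605856220844 [np.float64(0.040241559610419086)] 7
wrist 15.85 0.04268470249391516 0.04268470249391516 [np.float64(0.0447674574637118)] 5
[ 0.6153 -0.0295  0.1484] [4.8 0.4 5.1] 2.3 0.0629
```

Call:
play_rows --pt "1 0 0 0 0 0 0" --pt "1 0 0 0 0 0 0" --pt "1 0 0 0 0 0 0" --pt "1 0 0 0 0 0 0" --pt "1 0 0 0 0 0 0" --pt "1 0 0 0 0 0 0"

```text
time: 16.4
tool_pos: [0.6153, -0.0295, 0.1484]
tool_rot: [180.0, -0.3, 0.0]
force: [4.5, -0.5, 5.8]
opening: 0.0309
grip_force: 62.3
```

```bash
python3 cap.py scene side wrist
python3 - <<'E'
import glob,cv2,numpy as np
a=cv2.imread(sorted(glob.glob('pics/m_scene_16*'))[-1])[180:340,200:400];b=cv2.imread(sorted(glob.glob('pics/m_side_16*'))[-1])[170:330,260:460]
cv2.imwrite('pics/z.png',np.hstack([cv2.resize(x,(400,320)) for x in(a,b)]))
E
```

```text
scene 16.4 0.13996125658228095 0.13996125658228095 [np.float64(0.09678111287592106)] 7
side 16.45 0.13395163085659967 0.13395163085659967 [np.float64(0.1463433936821381)] 7
wrist 16.5 0.11186066645826785 0.11186066645826785 [np.float64(0.1199051502675097)] 5
[ 0.6153 -0.0295  0.1484] [5.3 0.1 5.8] 2.3 0.0629
```

View pics/z.png

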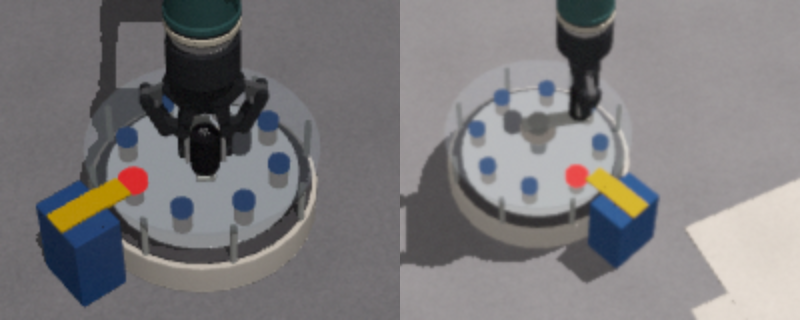

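The red cap sits just past the tab's line in both views, about +0.12 rad (11 mm): inside tolerance but with a thin margin. I'll nudge it back.

Run:
```python
from fit import *
for n in (3,4,5,6):
  for r in(2,2.5,3):
    print(n,r,[sim(J,f,[[0,1/12,-r/2],[1/12,(n+1)/12,-r],[(n+1)/12,(n+2)/12,-r/2]],[3.])[0].round(3)[0] for J,f in((.0165,.0139),(.0179,.0133))])
```

```text
3 2 [np.float64(-0.036), np.float64(-0.037)]
3 2.5 [np.float64(-0.071), np.float64(-0.073)]
3 3 [np.float64(-0.118), np.float64(-0.119)]
4 2 [np.float64(-0.057), np.float64(-0.059)]
4 2.5 [np.float64(-0.11), np.float64(-0.112)]
4 3 [np.float64(-0.178), np.float64(-0.18)]
5 2 [np.float64(-0.082), np.float64(-0.084)]
5 2.5 [np.float64(-0.155), np.float64(-0.158)]
5 3 [np.float64(-0.246), np.float64(-0.248)]
6 2 [np.float64(-0.11), np.float64(-0.113)]
6 2.5 [np.float64(-0.205), np.float64(-0.209)]
6 3 [np.float64(-0.321), np.float64(-0.323)]
```

```bash
python3 crank.py -- 2>/dev/null; python3 crank.py -1.2 4x-2.5 -1.2
```

```text
[[1, -0.7, -6.0, 0, 0, 0, 0], [1, -3.2, -12.0, 0, 0, 0, 0], [1, -5.7, -11.1, 0, 0, 0, 0], [1, -7.9, -9.7, 0, 0, 0, 0], [1, -9.7, -7.8, 0, 0, 0, 0], [1, -5.2, -3.1, 0, 0, 0, 0]] -2097.2
```

Call:
play_rows --pt "1 -0.7 -6.0 0 0 0 0" --pt "1 -3.2 -12.0 0 0 0 0" --pt "1 -5.7 -11.1 0 0 0 0" --pt "1 -7.9 -9.7 0 0 0 0" --pt "1 -9.7 -7.8 0 0 0 0" --pt "1 -5.2 -3.1 0 0 0 0" --pt "1 0 0 0 0 0 0" --pt "1 0 0 0 0 0 0" --pt "1 0 0 0 0 0 0" --pt "1 0 0 0 0 0 0" --pt "1 0 0 0 0 0 0" --pt "1 0 0 0 0 0 0"

```text
time: 17.55
tool_pos: [0.5823, 0.022, 0.1483]
tool_rot: [-179.9, -0.3, -0.0]
force: [2.8, 5.2, 6.7]
opening: 0.0307
grip_force: 62.6
```

```bash
python3 cap.py scene side wrist
```

```text
scene 17.55 -0.009707803184131482 -0.009707803184131482 [np.float64(-0.04149408350179706)] 6
side 17.6 -0.00530872029612999 -0.00530872029612999 [np.float64(0.00959877919385066)] 8
wrist 17.65 0.017354739222307885 0.017354739222307885 [np.float64(-0.03589097045496337)] 9
[0.5823 0.022  0.1483] [1.8 6.6 6.6] 61.1 0.0616
```

Centred, within 0.02 rad in all three views. Now release and lift.

Call:
play_rows --pt "1 0 0 0 0 0 0" --pt "1 0 0 0 0 0 0" --pt "1 0 0 0 0 0 0" --pt "0.3 0 0 0 0 0 0" --pt "0 0 0 0 0 0 0" --pt "-0.3 0 0 0 0 0 0" --pt "-0.6 0 0 0 0 0 0" --pt "-1 0 0 0 0 0 0" --pt "-1 0 0 0 0 0 0" --pt "-1 0 0 0 0 0 0" --pt "-1 0 0 0 0 0 0" --pt "-1 0 0 0 0 0 0"

```text
time: 18.7
tool_pos: [0.5804, 0.0205, 0.1461]
tool_rot: [180.0, 0.0, 0.0]
force: [-0.5, 0.7, 0.0]
opening: 0.0853
grip_force: 0.0
```

Call:
play_rows --pt "-1 0 0 -8 0 0 0" --pt "-1 0 0 -20 0 0 0" --pt "-1 0 0 -30 0 0 0" --pt "-1 0 0 -30 0 0 0" --pt "-1 0 0 -12 0 0 0" --pt "-1 0 0 0 0 0 0" --pt "-1 0 0 0 0 0 0" --pt "-1 0 0 0 0 0 0" --pt "-1 0 0 0 0 0 0" --pt "-1 0 0 0 0 0 0"

```text
time: 19.53
tool_pos: [0.5792, 0.0205, 0.244]
tool_rot: [-180.0, 0.2, 0.0]
force: [0.1, -0.5, -0.1]
opening: 0.0855
grip_force: 0.0
```

```bash
python3 cap.py scene side wrist scene; cp pics/$(ls -t pics|grep m_scene|head -1) pics/end.png
```

```text
scene 19.5333 0.006444202023084053 0.006444202023084053 [np.float64(-0.04149408350179706)] 8
side 19.5833 -0.004314475991589715 -0.004314475991589715 [np.float64(0.007313531411062946)] 8
wrist 19.6333 0.019553211223755786 0.019553211223755786 [np.float64(-0.00026949248483632005)] 7
scene 19.6833 0.005795130612751446 0.005795130612751446 [np.float64(-0.04149408350179706)] 8
[0.5801 0.0205 0.2454] [-0.4 -0.7  0.3] 62.3 0.0594
```

View pics/end.png

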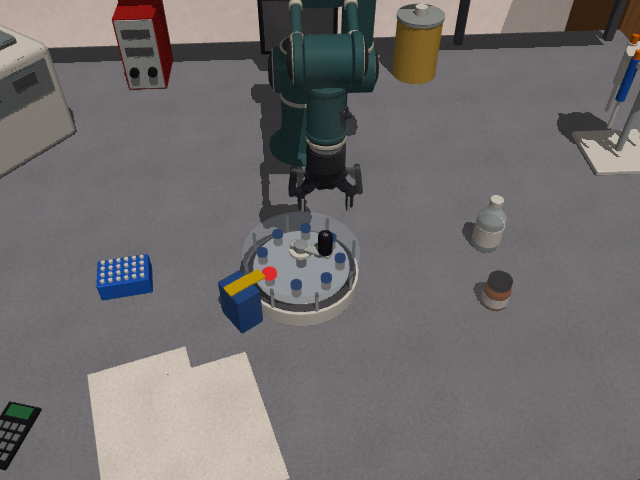

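The gripper is open and clear above the knob at (325,243), the red cap (269,273) lies at the end of the yellow tab, and the bystanders are unmoved.

```bash
python3 -c "
from station import bot
print(bot.close_job())"
```

```text
the job is handed in; nothing more can be done
None
```

The job is handed in (no verdict was returned): by my camera measurements the carousel ran at about 2.0–2.2 rad/s (20 turns a minute) for over 6 s, then stopped with the red cap within 0.02 rad of the yellow tab, the knob is released, and the bottle, tip box and jar look unmoved.

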